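Unclamp the weekly pill case and lay it in the tray

TASK

The week's pill case has been filled: lift the sprung clamp arm of the loading stand (its handle is the red bar) past its hold-open point, so that it stays up by itself. Then take the pill case out of the stand and set it down, not dropped, lids up and wholly on the green mat in the cream tray, lined up with the mat. Leave the clamp open and do not shift or tip any of the things standing in the tray.

Things in the scene. Friction and masses are not known exactly. Their poses are not given: they have to be found in the camera images.
- stand: Grey fixed stand, plate 240 x 90 mm, 14 mm thick. Origin on the sill under the clamped case's middle; x along the case to the hinge, z up. The case lies on the plate between stops 10 mm high: at its ends (x +-81.5 mm) and lugs beside it at x +-45 to +-65 mm; the middle 90 mm of its sides is free. Hinge cheeks, 52 mm over all, at x 78 to 112 mm, up to z 66 mm. Turned up to 0.35 rad
- clamp_hinge (a point): Axis of the clamp arm's hinge, fixed in the stand at x=95 mm, y=0, z=55 mm of the stand's frame; the axis runs along the stand's y
- clamp_bar (a point): Centre of the clamp arm's red handle bar, 14 mm thick, 94 mm long, parallel to the hinge. It moves on a circle of radius 103 mm about the hinge. Clamped it is 75 mm before the hinge (to the stand's -x) and 70 mm above it (z=125 mm). A 10 mm stem runs from its middle down and to +x to the arm, whose pad presses on the case 45 mm before the hinge. Its -x side and underside are free to push on
- clamp (a joint): Clamp arm angle, rad: about 0 clamped, growing as the bar is lifted up and over towards the stand's +x. An over-centre spring pushes it shut below 1.0 (0.5 N m clamped, falling steadily to nothing at 1.0) and open above; past 1.0 it swings by itself to its stop at 1.5 and stays, the bar then 64 mm beyond the hinge and 80 mm above it. Lifting takes about 6 N at first
- case: Weekly pill case, a closed blue plastic box with seven white and yellow lids on top, 150 x 46 x 30 mm (the sides are upright), about 0.14 kg. Origin at the centre of its underside, x along its length, z up out of the lids. It starts in the stand under the clamp, its x along the stand's x
- mat (a point): Centre of the top of the green mat (184 x 80 mm, 2 mm thick, top at z=6 mm above the sill), fixed in the middle of the tray; x along its length, y across, z up. Either end of the case may point either way
- tray: Cream plastic tray, fixed to the sill, 360 x 400 mm over all (x, y), rim 20 mm high, floor 4 mm thick; origin under its centre, on the sill. The things in it stand at least 15 mm from the mat at both long sides, and the bell beyond the mat's +x end; none is taller than 90 mm above the sill
- dispenser: Round white twist-dial pill dispenser, diameter 100 mm, 53 mm high, standing in the tray; origin at the centre of its underside
- jar: Clear glass jar with steel cap, diameter 70 mm, 84 mm high, standing in the tray; origin at the centre of its underside
- tin: Steel tablet tin, 102 x 67 x 27 mm, lying in the tray; origin at the centre of its underside, x along its length
- vial_block: Wooden block, 120 x 45 x 36 mm, with three amber vials fast in its holes, 80 mm high in all, standing in the tray; origin at the centre of its underside, x along its length
- bell: White ceramic bell with wooden handle, diameter 56 mm, 74 mm high, standing in the tray; origin at the centre of its underside
Mind the look-alikes: they are no part of the job. What is shaped like the case but black or pink is not meant.

How it is judged (in metres and radians):
On the way, in this order (a step that is already met when the one before it is completed fails the run):
1. the clamp arm stands open by itself, not touched, with the case still in the stand (value of joint clamp above 1.3 rad and contact force between the fingers and clamp below 0.1 N and distance of case from where it was at the start of the episode below 0.015 m), for 0.2 s.
2. the case is lifted clear of the stand in the gripper (height (world z) of case above 0.04 m and contact force between the fingers and case above 0.5 N), for 0.1 s.
At the end, for the whole second after the job is handed in: The clamp stands open (above 1.3 rad). The case lies still, lids up and flat (within 0.08 rad) on the green mat, its centre within 20 mm of the mat's centre along and across, its length within 0.23 rad of the mat's (value of joint clamp above 1.3 rad and x of case in the frame of mat between -0.02 and 0.02 m and y of case in the frame of mat between -0.02 and 0.02 m and z of case in the frame of mat between -0.004 and 0.004 m and angle between the x axis of case and the x axis of mat, either way round below 0.23 rad and angle between case's own z axis and vertical below 0.08 rad and linear speed of case below 0.01 m/s); the robot touches nothing.
It fails at once if the case is let go more than about 30 mm above the mat (origin above 35 mm, not held by the fingers) (height (world z) of case above 0.035 m and contact force between the fingers and case below 0.05 N).
It fails at once if a thing in the tray is shifted by more than 12 mm or tipped by more than 0.25 rad (distance of any of dispenser, jar, tin, vial_block, bell from where it was at the start of the episode above 0.012 m or angle between any of dispenser, jar, tin, vial_block, bell's own z axis and vertical above 0.25 rad).
It also fails if it takes over 64 s, if anything falls off the work surface, if the arm or the gripper's body presses on something with over 40 N, if the wrist force passes 120 N, or if a joint passes its speed limit or range.

ROBOT

A 7-joint arm with a two-finger parallel gripper is mounted at the origin on the work surface. World frame = base frame: x ahead of the robot, y to its left, z up, the work surface at z = 0. Lengths are in m, angles in degrees, forces in N, time in s.
With the tool pointing down it reaches from about 0.425 to 0.825 m from the base axis. Payload 3.6 kg.
Tool frame: the origin (TCP) lies at the very end of the fingers, on their centre line; the grasp point (between the pads) lies 19 mm behind it; z points along the fingers, y is the line along which they close (so a half turn about z gives the same grasp; the last joint's range is limited). The gripper opens to 85 mm and grips with 20 to 120 N. Pads are 22 mm wide; open, the fingers measure 114 mm over their backs; the gripper's body (76 mm by 85 mm) begins 54 mm behind the grasp point. The pads swing forward as they close: fully open they stand 13 mm farther back than shut.
Start: joints at [72.336, 35.231, -0.722, 81.555, 0.464, 63.22, -2.315], TCP at [0.181, -0.624, 0.205] pointing down, gripper open.
Joint ranges: [-178.69, 178.69], [-17.37, 117.87], [-77.05, 75.6], [15.02, 138.74], [-78.02, 258.01], [0.78, 113.62], [-162.83, 162.83]. Speed limits (degrees/s): [159.86, 159.86, 180, 180, 180, 180, 180].

INTERFACE

Orientations are given as [roll, pitch, yaw] about the fixed x, y, z axes, in that order (R = Rz(yaw) Ry(pitch) Rx(roll)).
In Python, from workcell import env gives the robot as it stands. Calls block until the motion is done:
- env.move_pose(position, orientation): joint-space move of the TCP to a pose.
- env.move_straight(position, rotation=None, rate=0.15): straight line of the TCP; rotation=None keeps the orientation; rate is the mean speed in m/s.
- env.move_j(angles): joint-space move.
- env.move_gripper(opening, newtons=None): finger opening in m; newtons is the grip in N (None keeps the last); returns when the fingers have stopped.
- env.hold(seconds).
- env.inverse_kinematics(position, orientation): joint angles nearest the present ones, or None.
- env.read_camera(name): name is "side" or "top"; returns a dict with "image" (480x640x3 uint8, blue, green, red), "fx", "fy", "cx", "cy" (pixels), "k1" (the pictures are not rectified: a ray, as slopes to the right and down, at radius r is drawn at 1 + k1 r^2 times it, then the intrinsics apply), "eye" and "attitude" of the camera in the world. Camera axes: x right, y down, z forward; pixel columns grow to the right and rows downward; lengths in m; the calibration is good to about 2 mm. A picture is of the moment at which its call begins. There is no depth.
A pose or a line that the arm cannot do raises env.MotionError and nothing moves.
- env.sign_off(): hands the job in; it is judged then, once.
Trained networks look in the newest picture that a camera, given by its name, has taken for a name from the list of things; names that differ only in an ending like _2 or _b are one class to them, and where a whole thing is asked for, a point or a joint stands for the part that bears it (a point fixed in the world has none). Each returns a list of dicts, best first, with "confidence" (0 to 1); they miss things now and then, are a little off and sometimes report something else, mostly with a low value. They report only what shows in the picture. A call takes as long as a camera call. They do not tell look-alikes from the thing itself.
- env.search_frame(thing, camera): "box" ([centre column, centre row, width, height] in pixels, round what is visible of it).
- env.place_of(thing, camera): "pixel" ([column, row] in pixels: a listed point, or the origin of a listed thing).
Readings, each from a call of its own:
- env.current_clock(): time.
- env.current_q(): joint angles.
- env.current_qvel(): joint speeds.
- env.current_tau(): joint torques, N m.
- env.current_tcp_pos(): TCP position.
- env.current_ee_rot(): TCP orientation.
- env.current_wrist_force(): force on the tool from outside, world axes, zero at the start.
- env.current_torque(): the same for the moment, N m.
- env.current_grip_width(): finger opening in m.
- env.current_grasp_force(): force on a finger pad.
Only numpy, scipy, OpenCV 4.12 (cv2) and the standard library are available. Lean on these libraries where they do the work, as an engineer would, in place of code of your own. Each camera call takes 0.05 s, during which the arm holds its last target. There are 200 camera calls.

## Working session

There is one attempt and no reset: what is moved stays moved. The work goes in short steps, each a Python script; the robot and the scene stay as the last script left them, time stands still between calls to the robot, and variables do not carry over. Pictures are saved under pics/ and viewed, at most 10 in all, crops included, and the job is handed in when it is done.

```bash
ls; mkdir -p pics; cat > h.py <<'E'
import numpy as np, cv2
from workcell import env
from scipy.spatial.transform import Rotation as R
def cam(n):
    c=env.read_camera(n); return c
def att(c):
    a=np.array(c["attitude"],float)
    return a if a.shape==(3,3) else R.from_euler('xyz',a,degrees=True).as_matrix()
def KD(c): return np.array([[c["fx"],0,c["cx"]],[0,c["fy"],c["cy"]],[0,0,1.]]),np.array([c["k1"],0,0,0,0])
def ray(c,px):
    K,D=KD(c); u=cv2.undistortPoints(np.array([[px]],float),K,D)[0,0]
    d=att(c)@np.array([u[0],u[1],1]); return np.array(c["eye"]),d/np.linalg.norm(d)
def proj(c,P):
    K,D=KD(c); Rm=att(c).T; t=-Rm@np.array(c["eye"])
    return cv2.projectPoints(np.array(P,float).reshape(-1,1,3),cv2.Rodrigues(Rm)[0],t,K,D)[0].reshape(-1,2)
def onz(c,px,z):
    e,d=ray(c,px); return e+d*(z-e[2])/d[2]
def tri(r1,r2):
    (a,u),(b,v)=r1,r2; s=np.linalg.lstsq(np.stack([u,-v],1),b-a,rcond=None)[0]
    p,q=a+s[0]*u,b+s[1]*v; return (p+q)/2,np.linalg.norm(p-q)
E
python3 - <<'E'
from h import *
C={n:cam(n) for n in("side","top")}
for n,c in C.items():
    cv2.imwrite(f"pics/{n}0.png",c["image"]); print(n,c["fx"],c["cx"],c["cy"],c["k1"],c["eye"],c["attitude"])
for t in "stand clamp_hinge clamp_bar case mat tray dispenser jar tin vial_block bell".split():
    D={}
    for n in C:
        D[n]=env.place_of(t,n)
        print(t,n,[(np.round(d["pixel"],1).tolist(),round(d["confidence"],2)) for d in D[n][:3]])
    if D["side"] and D["top"]:
        p,e=tri(*[ray(C[n],D[n][0]["pixel"]) for n in C]); print("   ",p.round(4),round(e,4))
print(env.current_clock())
E
```

```text
pics
side 473.15430608841115 313.80012925213435 247.87182920961297 -0.08990219351728455 [0.21999178 0.89351558 0.61062451] [-118.22112167    1.35805946 -162.5293458 ]
top 545.4935716876313 320.667400749292 240.45886110796684 -0.0547538318924437 [ 0.31833897 -0.0029638   1.26790807] [-169.67727067    1.51654072  -89.74215381]
stand side [([280.8, 345.4], 0.96)]
stand top [([246.9, 250.1], 0.93)]
    [ 0.5247  0.2072 -0.0111] 0.0064
clamp_hinge side [([244.0, 308.2], 0.95)]
clamp_hinge top [([253.4, 211.3], 0.87), ([385.7, 213.8], 0.23)]
    [0.6076 0.1853 0.0493] 0.0019
clamp_bar side [([266.8, 284.5], 0.78), ([278.9, 341.9], 0.75)]
clamp_bar top [([239.5, 234.1], 0.64), ([486.2, 191.9], 0.32), ([444.7, 236.3], 0.28)]
    [0.5412 0.2025 0.1283] 0.0031
case side [([278.8, 336.8], 0.9), ([329.2, 430.1], 0.72), ([220.9, 406.9], 0.63)]
case top [([246.9, 250.1], 0.82), ([167.0, 319.4], 0.74), ([170.0, 236.7], 0.73)]
    [0.525  0.2049 0.0084] 0.0006
mat side [([327.7, 237.0], 0.66)]
mat top [([447.4, 235.5], 0.64), ([382.8, 215.2], 0.54)]
    [ 0.5605 -0.2686 -0.0043] 0.0026
tray side [([330.8, 237.1], 0.87), ([240.8, 306.7], 0.16)]
tray top [([444.2, 236.6], 0.65), ([445.7, 236.7], 0.15)]
    [ 0.553  -0.2605  0.001 ] 0.0104
dispenser side [([359.2, 256.8], 0.76)]
dispenser top [([399.2, 280.1], 0.69)]
    [ 0.4476 -0.1512  0.0115] 0.0131
jar side [([358.2, 218.8], 0.91)]
jar top [([506.0, 263.5], 0.97)]
    [ 0.497  -0.4017  0.0006] 0.0058
tin side [([294.0, 259.6], 0.59)]
tin top [([442.8, 236.3], 0.65), ([385.8, 213.5], 0.57)]
    [ 0.618  -0.2628 -0.0889] 0.0864
vial_block side [([308.3, 217.3], 0.67)]
vial_block top [([484.6, 192.7], 0.59), ([441.2, 241.7], 0.33)]
    [ 0.6553 -0.3598  0.008 ] 0.0157
bell side [([279.1, 230.8], 0.67)]
bell top [([433.1, 180.6], 0.74)]
    [ 0.6928 -0.2352  0.0144] 0.0032
1.2
```

View pics/top0.png

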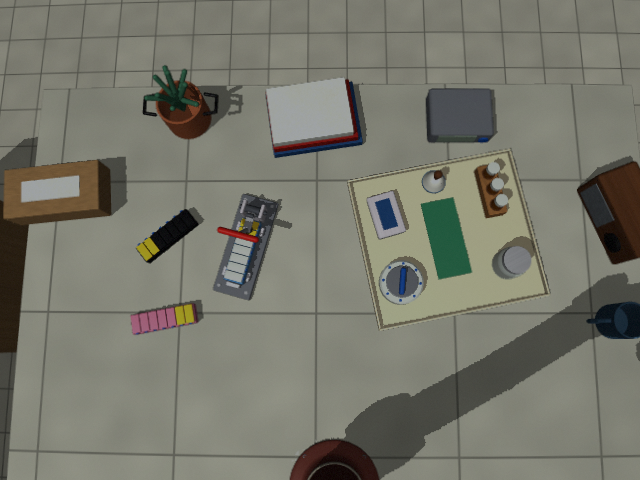

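View pics/side0.png

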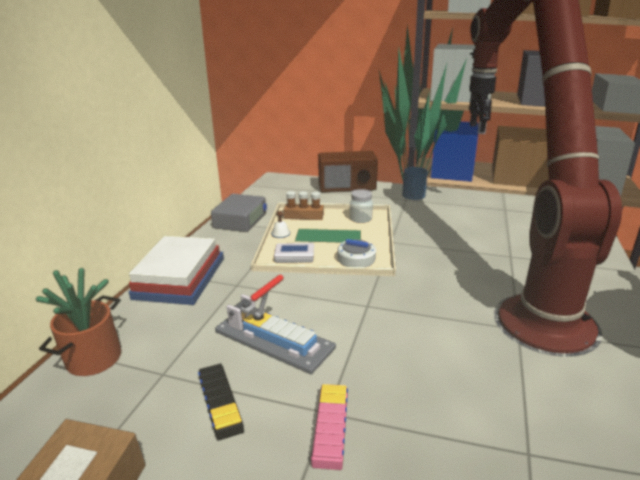

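The top view shows the stand at about (246,247), hinge at the top end, and the red bar centred at about (239,235). The case is blue with white and yellow lids; the black (167,236) and pink (165,319) ones are decoys. The green mat is centred at about (446,238). The side view agrees, with the bar at (267,288) and the mat at (328,236).

Next I'll refine the measurements by colour.

```bash
python3 - <<'E'
from h import *
C={n:cam(n) for n in("side","top")}
def blob(c,f,roi):
    im=c["image"].astype(int); b,g,r=im[...,0],im[...,1],im[...,2]
    m=np.zeros(b.shape,np.uint8); x0,x1,y0,y1=roi; m[y0:y1,x0:x1]=f(b,g,r)[y0:y1,x0:x1]
    n,l,s,ce=cv2.connectedComponentsWithStats(m); k=1+s[1:,4].argmax(); return (l==k).astype(np.uint8)
def box(m): return cv2.boxPoints(cv2.minAreaRect(cv2.findNonZero(m)))
green=lambda b,g,r:(g>r+30)&(g>b+10); red=lambda b,g,r:(r>g+70)&(r>b+70)
T,S=C["top"],C["side"]
mt=blob(T,green,(400,490,180,300)); q=box(mt); W=np.array([onz(T,p,.006) for p in q]); print("mat top",W.round(4).tolist(),W.mean(0))
ms=blob(S,green,(285,370,222,250)); cnt=cv2.findContours(ms,0,2)[0][0]; qs=cv2.approxPolyDP(cnt,4,True)[:,0]; print(qs.tolist(),[onz(S,p.astype(float),.006).round(4).tolist() for p in qs])
e=[W[i]-W[i-1] for i in range(4)]; L=max(e,key=lambda v:np.hypot(*v[:2])); print("mat yaw",np.degrees(np.arctan2(L[1],L[0])),[np.linalg.norm(v) for v in e])
ends={}
for n,roi in(("top",(200,280,215,255)),("side",(240,290,270,310))):
    m=blob(C[n],red,roi); p=cv2.findNonZero(m)[:,0].astype(float); c=p.mean(0); v=np.linalg.svd(p-c,full_matrices=False)[2][0]; t=(p-c)@v
    v=v if v[0]>0 else -v; t=(p-c)@v; ends[n]=[c+v*t.min(),c+v*t.max()]; print(n,c,ends[n],m.sum())
print([onz(T,p,.125).round(4) for p in ends["top"]])
print("bar ctr",tri(ray(T,np.mean(ends["top"],0)),ray(S,np.mean(ends["side"],0))))
for a in(0,1): print("end",tri(ray(T,ends["top"][a]),ray(S,ends["side"][a])))
for t in("case","clamp_hinge","clamp_bar","stand"):
    D=[env.place_of(t,n)[0]["pixel"] for n in("top","side")]; print(t,tri(ray(T,D[0]),ray(S,D[1])))
for n in C: 
    c=C[n]["image"]; x,y=(205,185) if n=="top" else (205,265)
    cv2.imwrite(f"pics/{n}_crop.png",cv2.resize(c[y:y+120,x:x+140 if n=="side" else x+90],None,fx=5,fy=5,interpolation=cv2.INTER_CUBIC))
print(env.current_ee_rot(),env.current_wrist_force())
E
```

```text
mat top [[0.6369, -0.205, 0.006], [0.6561, -0.2835, 0.006], [0.4743, -0.3185, 0.006], [0.4561, -0.2419, 0.006]] [ 0.55585452 -0.26221857  0.006     ]
[[296, 239], [358, 239], [359, 231], [304, 229]] [[0.6361, -0.2145, 0.006], [0.4684, -0.2589, 0.006], [0.4768, -0.3089, 0.006], [0.6347, -0.281, 0.006]]
mat yaw -169.0924117792937 [np.float64(0.18457590598579668), np.float64(0.0808404019197242), np.float64(0.1851262257853383), np.float64(0.07879391813984447)]
top [237.25       234.35714286] [array([217.72008625, 229.02528907]), array([257.31782378, 239.83585124])] 224
side [266.375      287.26724138] [array([251.47834105, 298.62725984]), array([281.68744984, 275.59014563])] 232
[array([0.5515, 0.2502, 0.125 ]), array([0.5278, 0.1638, 0.125 ])]
bar ctr (array([0.54055939, 0.20705038, 0.12547727]), np.float64(0.002044273345352291))
end (array([0.55241179, 0.25037933, 0.12554751]), np.float64(0.0020059932115465626))
end (array([0.52748898, 0.16346711, 0.12747164]), np.float64(0.00020459790871288325))
case (array([ 0.59937779,  0.25223706, -0.15985812]), np.float64(0.09886599281410184))
clamp_hinge (array([0.61047125, 0.18729901, 0.04933588]), np.float64(0.007661312578148194))
clamp_bar (array([0.54656172, 0.19916159, 0.12591986]), np.float64(0.004400100945637168))
stand (array([ 0.52196485,  0.21055046, -0.00638962]), np.float64(0.00703928217671046))
[-1.79996772e+02 -1.42336256e-03  1.61453304e+01] [0.36188397 0.23574164 0.68847562]
```

Bar centre is about (0.5405, 0.207, 0.1255) and stand yaw about -16°. Mat centre is about (0.555, -0.263) with yaw about 11°. Now I'll open the clamp.

```bash
cat >> h.py <<'E'
YS=np.radians(-16.0); O=np.array([.522,.211,0])
def sp(x,y,z): return (O+R.from_euler('z',YS).apply([x,y,z])).tolist()
RS=[180,0,-16.0]
E
python3 - <<'E'
from h import *
env.move_gripper(0.0,40)
p=env.current_tcp_pos(); env.move_straight([p[0],p[1],.27])
env.move_pose(sp(-.022,0,.25),RS); env.move_straight(sp(-.022,0,.105))
print(env.current_tcp_pos(),sp(-.022,0,.105),env.current_wrist_force())
f0=np.deg2rad(43)
for th in(0,.2,.4,.6,.8,1.0,1.15):
    a=f0+th; bx=.095-.103*np.cos(a); bz=.055+.103*np.sin(a)
    env.move_straight(sp(bx-.018,0,bz-.02),rate=.08); print(th,np.round(env.current_wrist_force(),1))
env.hold(.3)
q=sp(bx-.07,0,bz-.02); env.move_straight(q); env.move_straight(sp(bx-.10,0,.26))
env.move_gripper(.085)
c=cam("top"); cv2.imwrite("pics/top1.png",c["image"][120:320,150:350].repeat(3,0).repeat(3,1))
c2=cam("side")
for t in("clamp_bar","clamp_hinge","case"):
  print(t,[[(np.round(d["pixel"],0).tolist(),round(d["confidence"],2)) for d in env.place_of(t,n)[:3]] for n in("top","side")])
print("expect bar px",proj(c,[sp(.159,0,.135)]),proj(c2,[sp(.159,0,.135)]),"case",proj(c,[sp(0,0,.014)]),env.current_clock())
E
```

```text
[0.50141834 0.21757716 0.1057687 ] [0.500852242689357, 0.21706402182797396, 0.10500000000000002] [-0.85235945 -0.33191611  0.38772836]
0 [-1.2  0.4  0.5]
0.2 [-1.2  0.2 -0.1]
0.4 [-0.2  0.2 -0.8]
0.6 [-0.1 -0.2 -1. ]
0.8 [-0.   0.1 -1.1]
1.0 [-0.1  1.   0.3]
1.15 [ 0.5  0.6 -0.1]
clamp_bar [[], [([266.0, 285.0], 0.81), ([359.0, 218.0], 0.56), ([280.0, 334.0], 0.39)]]
clamp_hinge [[([250.0, 210.0], 0.96), ([506.0, 263.0], 0.3), ([401.0, 283.0], 0.22)], [([240.0, 306.0], 0.6)]]
case [[([168.0, 321.0], 0.91), ([168.0, 237.0], 0.73)], [([328.0, 428.0], 0.97), ([279.0, 338.0], 0.91), ([222.0, 404.0], 0.8)]]
expect bar px [[256.88882029 172.41810914]] [[213.24123704 263.25386654]] case [[243.85743191 250.84603926]] 13.1583
```

The finger passed over the bar without moving it. I'll put the closed finger back at the pre-push pose and look.

```bash
python3 - <<'E'
from h import *
env.move_gripper(0.0); print(env.current_grip_width(),env.current_ee_rot())
env.move_straight(sp(-.03,0,.25)); env.move_straight(sp(-.03,0,.095))
print(env.current_tcp_pos(),sp(-.03,0,.095))
c=cam("top"); a=c["image"][150:330,190:310]
d=cam("side"); b=d["image"][220:400,190:370]
tip=env.current_tcp_pos()
print(proj(c,[tip]),proj(d,[tip]),proj(d,[sp(.02,0,.125)]))
cv2.imwrite("pics/p2.png",cv2.resize(np.hstack([a,b]),None,fx=2.6,fy=2.6,interpolation=cv2.INTER_CUBIC))
E
```

```text
-0.00020724945810750073 [ 1.79998477e+02  1.37063484e-03 -1.59991021e+01]
[0.49383845 0.2197104  0.09573753] [0.49316214912185047, 0.21926912067450996, 0.09500000000000003]
[[233.35923951 257.56419583]] [[288.82287366 307.70724105]] [[267.12343689 286.9358964 ]]
```

View pics/p2.png

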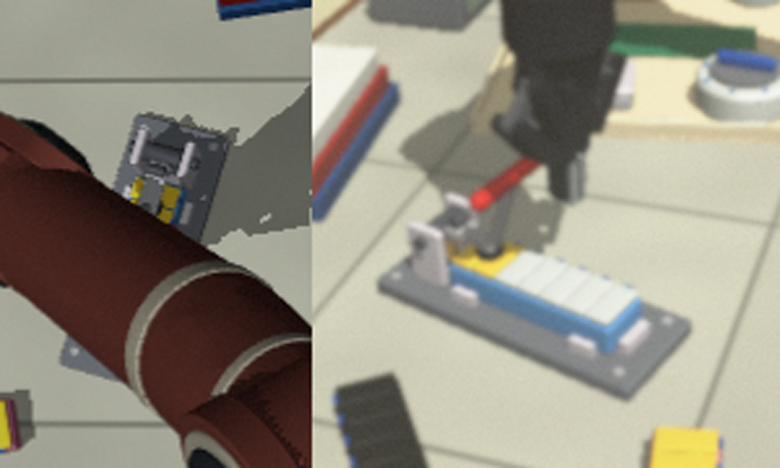

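The bar is still clamped. The fingertips appear at about side pixel (288,298), where the TCP projects to row 308, so the tips sit roughly 15 mm higher than assumed. I'll push lower, checking the force.

```bash
python3 - <<'E'
from h import *
env.move_straight(sp(-.03,0,.085)); w0=np.array(env.current_wrist_force())
for x in(-.01,0,.008,.016):
    env.move_straight(sp(x,0,.085),rate=.06); print(x,np.round(np.array(env.current_wrist_force())-w0,1))
c=cam("side"); print(proj(c,[env.current_tcp_pos()]))
cv2.imwrite("pics/p3.png",cv2.resize(c["image"][230:370,200:350],None,fx=4,fy=4,interpolation=cv2.INTER_CUBIC))
E
```

```text
-0.01 [-0.1  0.6 -1.2]
0 [ 0.6  0.5 -0.6]
0.008 [-10.4   2.9   5.2]
0.016 [-22.3   3.5  15. ]
[[276.17892317 307.18610634]]
```

View pics/p3.png

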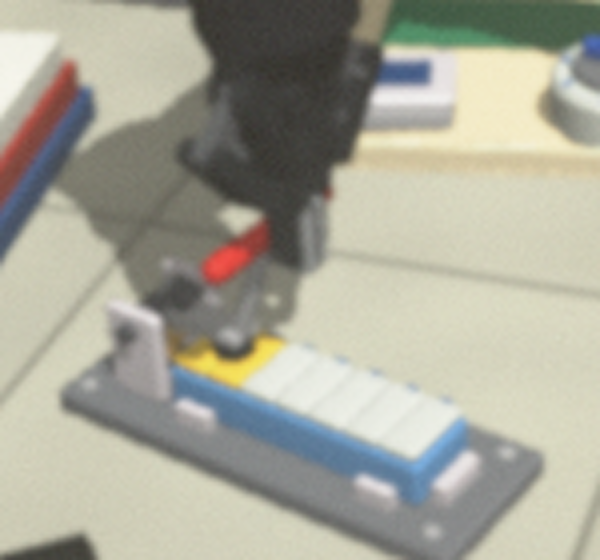

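The finger now presses the bar but jams by friction when pushed purely sideways. I'll back off and follow the arc, lower than before.

```bash
python3 - <<'E'
from h import *
f0=np.deg2rad(43); env.move_straight(sp(-.01,0,.085)); env.move_straight(sp(-.005,0,.076))
for th in(0,.15,.3,.45,.6,.75,.9,1.05,1.15):
    a=f0+th; bx=.095-.103*np.cos(a); bz=.055+.103*np.sin(a)
    env.move_straight(sp(bx-.013,0,bz-.045),rate=.1); print(th,np.round(env.current_wrist_force(),1))
    if th in(.45,): c=cam("side"); cv2.imwrite("pics/p4.png",cv2.resize(c["image"][210:370,190:350],None,fx=3.5,fy=3.5,interpolation=cv2.INTER_CUBIC))
env.hold(.2)
env.move_straight(sp(bx-.08,0,bz-.045)); env.move_straight(sp(bx-.15,0,.25)); env.hold(.3)
c=cam("side"); d=cam("top")
cv2.imwrite("pics/p5.png",cv2.resize(np.hstack([c["image"][210:370,190:350],d["image"][140:300,190:350]]),None,fx=2.5,fy=2.5,interpolation=cv2.INTER_CUBIC))
print(proj(c,[sp(.159,0,.135)]),env.place_of("clamp_bar","side")[:2],env.current_clock())
E
```

```text
0 [-6.4  2.  -1.2]
0.15 [-8.3  1.   2.4]
0.3 [-7.7  1.   3.8]
0.45 [-5.1  0.6  3.4]
0.6 [-4.7  0.8  5.1]
0.75 [-1.5  0.2  2. ]
0.9 [-0.9 -0.3 -0.4]
1.05 [-0.7  0.6  0.4]
1.15 [0.1 0.2 0.4]
[[213.24123704 263.25386654]] [] 23.1833
```

View pics/p5.png

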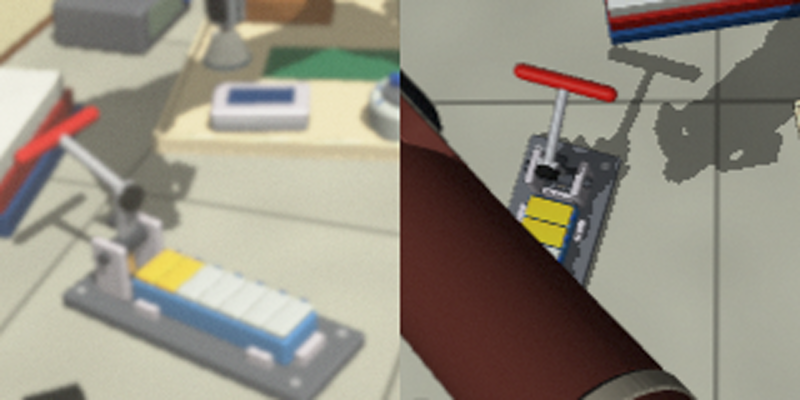

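The clamp stands open, with the bar at about side pixel (213,264) as predicted, and the case is still in its stand. Next is the grasp, with force checks on the way down.

```bash
python3 - <<'E'
from h import *
env.move_straight(sp(-.01,0,.25)); env.move_gripper(.078,40); env.move_straight(sp(0,0,.25)); w0=np.array(env.current_wrist_force())
env.move_straight(sp(0,0,.06),rate=.15)
for z in(.04,.028,.019):
    env.move_straight(sp(0,0,z),rate=.06); f=np.array(env.current_wrist_force())-w0; print(z,f.round(1),env.current_tcp_pos())
    if abs(f[2])>6: break
c=cam("side"); print(proj(c,[sp(0,.05,.019),sp(0,-.05,.019),sp(0,.023,.044),sp(0,.023,.014)]).round(0).tolist())
cv2.imwrite("pics/p6.png",cv2.resize(c["image"][230:390,200:350],None,fx=3.7,fy=3.7,interpolation=cv2.INTER_CUBIC))
E
```

```text
0.04 [-1.   1.1  0.2] [0.5217004  0.21090906 0.03951029]
0.028 [-0.4  0.5 -0.1] [0.52167066 0.21081488 0.02751192]
0.019 [-0.6  0.5  0.1] [0.52164493 0.21076953 0.01852856]
[[263.0, 349.0], [294.0, 322.0], [271.0, 331.0], [272.0, 343.0]]
```

View pics/p6.png

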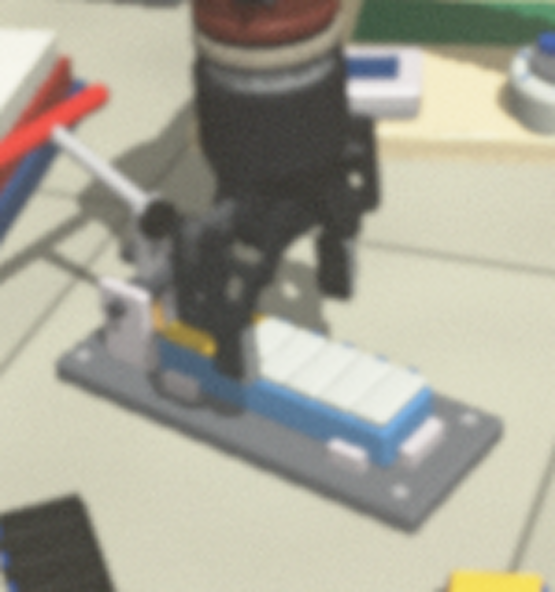

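The open fingertips are at about (263,331) and (290,310), roughly 28 mm higher than the TCP reading and just above the lids. I'll keep going down, force-guarded, and stop at contact.

```bash
python3 - <<'E'
from h import *
w0=np.array(env.current_wrist_force())
for z in(.012,.006,.001,-.004):
    try: env.move_straight(sp(0,0,z),rate=.05)
    except env.MotionError as e: print(e); break
    f=np.array(env.current_wrist_force())-w0; print(z,f.round(1),env.current_tcp_pos()[2])
    if abs(f[2])>5: break
c=cam("side")
cv2.imwrite("pics/p7.png",cv2.resize(c["image"][260:390,220:350],None,fx=4.2,fy=4.2,interpolation=cv2.INTER_CUBIC))
print(env.current_clock())
E
```

```text
0.012 [-0.3 -0.5 -0.6] 0.011613431885863383
0.006 [-0.3 -0.9 -1.4] 0.005596130659433089
0.001 [-0.8 -0.2 -1.2] 0.0006282717022350476
-0.004 [-0.  -0.1 -1.3] -0.004381683506613242
28.1167
```

View pics/p7.png

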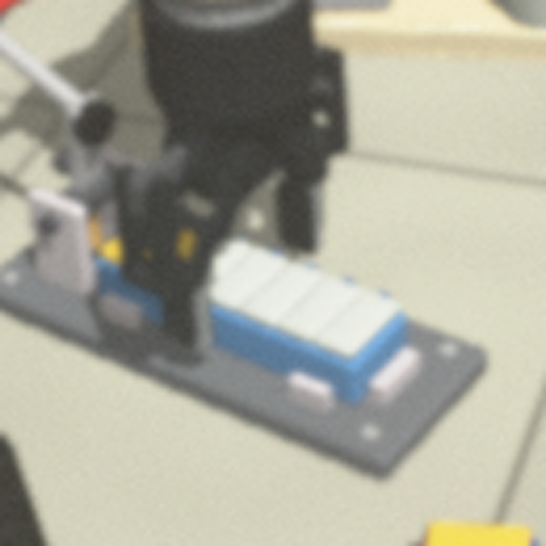

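With the TCP reading below plate height there is still no contact, and the tips are now about 10 mm above the plate beside the case. I'll grip and lift.

```bash
python3 - <<'E'
from h import *
env.move_gripper(.03,40); env.hold(.2)
print(env.current_grip_width(),env.current_grasp_force(),np.round(env.current_wrist_force(),1),env.current_tcp_pos())
if env.current_grasp_force()>5:
    p=env.current_tcp_pos(); env.move_straight([p[0],p[1],p[2]+.02],rate=.05); print(env.current_grip_width(),env.current_grasp_force(),np.round(env.current_wrist_force(),1))
    env.move_straight([p[0],p[1],p[2]+.13],rate=.15); print(env.current_grip_width(),env.current_grasp_force(),np.round(env.current_wrist_force(),1))
c=cam("side"); cv2.imwrite("pics/p8.png",cv2.resize(c["image"][200:380,200:380],None,fx=3.2,fy=3.2,interpolation=cv2.INTER_CUBIC))
print(p,env.current_clock())
E
```

```text
0.04487986057603201 42.641987800598145 [ 0.5 -0.1  3.9] [ 0.52225678  0.2112439  -0.00366438]
0.04466370217833352 42.162625193595886 [-0.6  0.1 -1.6]
0.04464760190341497 42.17024624347687 [ 0.2 -0.2 -1.9]
[ 0.52225678  0.2112439  -0.00366438] 30.2083
```

View pics/p8.png

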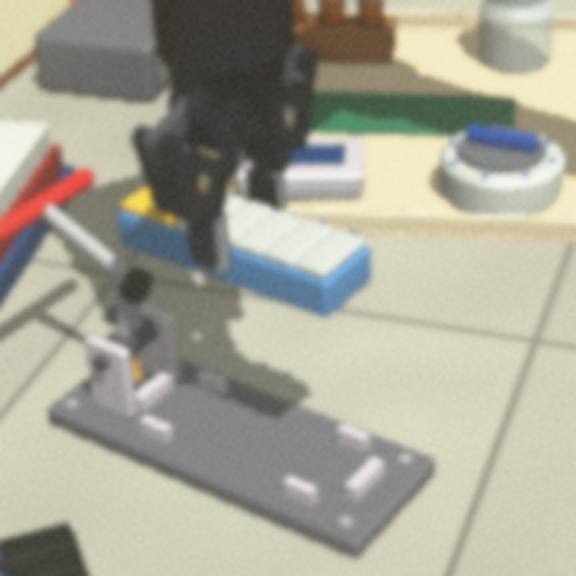

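The case is held level, about 130 mm above the stand, with lids up. I'll check its offset in the grip by projection, then carry it over the mat.

```bash
python3 - <<'E'
from h import *
c=cam("side"); t=np.array(env.current_tcp_pos())
Rz=R.from_euler('z',YS)
for dx in(-.005,0,.005): print(dx,proj(c,[t+Rz.apply([dx+s*.075,.023,.0177]) for s in(-1,1)]).round(1).tolist())
print("seen (301.6,297.5) (237.5,273.4)")
M=[.5555,-.2625]
env.move_straight([t[0],t[1],.16]); env.move_straight([*M,.15],[180,0,10.9],rate=.2)
env.move_straight([*M,.06],rate=.1)
print(env.current_grip_width(),env.current_tcp_pos(),env.current_ee_rot())
c=cam("top"); d=cam("side")
cv2.imwrite("pics/p9.png",cv2.resize(np.hstack([c["image"][140:300,340:540],d["image"][150:310,230:430]]),None,fx=2,fy=2,interpolation=cv2.INTER_CUBIC))
print(env.current_clock())
E
```

```text
-0.005 [[303.8, 300.9], [238.6, 277.1]]
0 [[301.4, 300.0], [236.6, 276.4]]
0.005 [[299.0, 299.2], [234.6, 275.7]]
seen (301.6,297.5) (237.5,273.4)
0.04469804275615603 [ 0.55621611 -0.26254819  0.06076666] [ 1.79958480e+02 -8.54337959e-02  1.09009471e+01]
34.3083
```

View pics/p9.png

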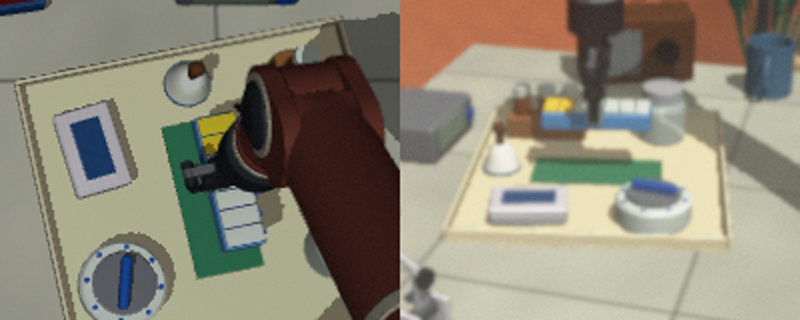

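The held case is over the mat and aligned with it, clear of the tin, dispenser, bell and vials; its sideways offset in the top view is parallax. I'll lower it force-guarded until it touches.

```bash
python3 - <<'E'
from h import *
M=[.5555,-.2625]
w0=np.array(env.current_wrist_force())
env.move_straight([*M,.005],rate=.08)
for z in np.arange(.001,-.022,-.003):
    env.move_straight([*M,float(z)],rate=.05); f=np.array(env.current_wrist_force())-w0; print(round(z,3),f.round(1))
    if f[2]>4: break
env.move_gripper(.060); env.hold(.2); print(env.current_grasp_force(),env.current_grip_width())
env.move_straight([*M,.17],rate=.12)
env.move_straight([.42,-.05,.25],rate=.2)
c=cam("top"); d=cam("side")
cv2.imwrite("pics/p10.png",cv2.resize(np.hstack([c["image"][140:300,340:540],d["image"][150:310,230:430]]),None,fx=2,fy=2,interpolation=cv2.INTER_CUBIC))
Rz=R.from_euler('z',10.9,degrees=True); B=np.array([*M,0])
P=[B+Rz.apply([a*.075,b*.023,.036]) for a,b in((1,1),(1,-1),(-1,-1),(-1,1))]
print("expect lids corners in picture",((proj(c,P)-[340,140])*2).round(0).tolist(),((proj(d,P)-[230,150])*2+[400,0]).round(0).tolist(),env.current_clock())
E
```

```text
0.001 [-0.2 -0.6  0.8]
-0.002 [ 0.4  0.2 -0.7]
-0.005 [ 0.2  0.5 -1.1]
-0.008 [ 0.5 -0.8  0.6]
-0.011 [-0.3  0.  -0.2]
-0.014 [-4.3  1.  12.4]
0.0 0.06022961036792914
expect lids corners in picture [[183.0, 131.0], [222.0, 124.0], [252.0, 250.0], [212.0, 257.0]] [[541.0, 156.0], [546.0, 142.0], [650.0, 145.0], [649.0, 159.0]] 40.4083
```

View pics/p10.png

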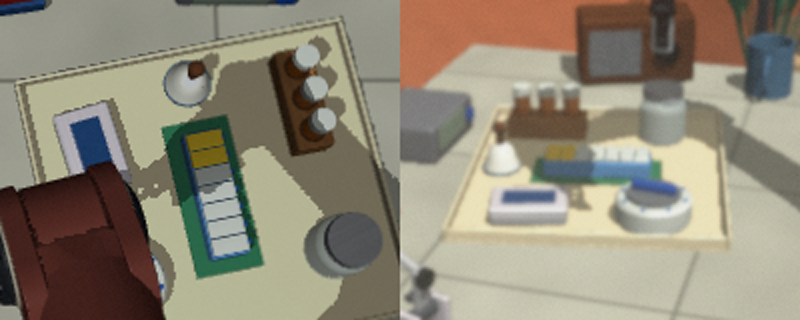

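The case lies on the green mat, lids up and lined up, with corners from about (182,131) to (252,258) as predicted. The tray things are undisturbed and the arm is clear, so I'm handing in.

```bash
python3 - <<'E'
from h import *
env.hold(.3); print(env.sign_off())
E
```

```text
the job is handed in; nothing more can be done
None
```

The job is handed in at about 41 s on the robot's clock: the clamp is open and holding, and the pill case lies lids up on the green mat, centred and lined up, with the things in the tray undisturbed as far as the pictures show.

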